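# Refit the price rail on the jar display and clamp it

## Robot

A 6-joint arm with a two-finger parallel gripper is mounted at the origin on the work surface. World frame = base frame: x ahead of the robot, y to its left, z up, the work surface at z = 0. Lengths are in m, angles in rad, forces in N, time in s.
With the tool pointing down it reaches from about 0.35 to 0.975 m from the base axis. Payload 4.9 kg.
Tool frame: the origin (TCP) lies on the centre line of the jaws, within the pads' length; the fingertips stand 8 mm ahead of it and the grasp point (between the pads) lies 11 mm behind it; z points along the fingers, y is the direction in which the jaws open and shut (so a half turn about z gives the same grasp; the last joint's range is limited). The gripper opens to 85 mm and grips with 20 to 120 N. Pads are 22 mm wide; open, the fingers measure 114 mm over their backs; the gripper's body (76 mm by 85 mm) begins 54 mm behind the grasp point. The pads swing forward as they close: fully open they stand 13 mm farther back than shut.
Start: joints at [1.192, 0.053, 1.613, -0, 1.476, -0.119], TCP at [0.161, 0.604, 0.239] pointing down, gripper open.
Joint ranges: [-3.01, 3.01], [-1.01, 2.22], [0.06, 2.58], [-1.02, 4.17], [0.09, 2.62], [-3.14, 3.14]. Speed limits (rad/s): [2.57, 2.57, 3.14, 3.14, 3.14, 3.14].

## Interface

Orientations are given as a 3x3 rotation matrix whose columns are the frame's x, y, z axes.
In Python, from workcell import ctrl gives the robot as it stands. The module is installed in compiled form; this text tells all that it offers.
- The arm moves only by the tool jog_arm, never from a script. Its argument "motion" is a list that holds one entry, the list of rows, each a list of 7 numbers: the opening in per cent of the stroke, from 0 (shut) to 100 (fully open), then the shift along the world's x, y, z in m, then the turn, a rotation vector about the world's x, y, z in rad. A call has 1 to 20 rows; each row is the pose to reach, as a shift and turn from the pose commanded when the call began; what a row does not reach only later rows make up. A row lasts 1/10 s, in which the tool goes at most 50 mm and 8.59 degrees, less where a joint would pass 70% of its speed; a pose out of reach is approached as far as the arm can. A call with a gripper value outside its range is refused whole. The fingers move at their own pace and stop on an object; "squeeze" is the grip in N (left out, the last holds). Time passes only in rows, so rows that repeat a pose let the fingers close. It gives the time, the measured TCP pose, the force and the opening at its end, in the units of the state.
- ctrl.get_obs(): the state, without advancing time (a new reading comes with each control period).
- ctrl.grab_frame(name): name is "scene" or "top" or "wrist"; returns a dict with "color" (480x640x3 uint8, red, green, blue), "depth" (480x640 float32, m along the optical axis (not along the pixel's ray), 0 where there is no reading), "mtx" (3x3 intrinsics, pixels), "k1" (the pictures are not rectified: a ray, as slopes to the right and down, at radius r is drawn at 1 + k1 r^2 times it, then the intrinsics apply), "R" (3x3) and "t" (3): a world point X has camera coordinates R X + t. Camera axes: x right, y down, z forward; pixel columns grow to the right and rows downward; lengths in m; the calibration is good to about 2 mm. A picture is of the moment at which its call begins.
- ctrl.sign_off(): hands the job in, once; it reports no verdict.
The state is a dict: "time": time; "joint_pos": joint angles; "qvel": joint speeds; "effort": joint torques, N m; "tool_pos": TCP position; "tool_rot": TCP orientation; "force": force on the tool from outside, world axes, zero at the start; "torque": the same for the moment, N m; "opening": finger opening in m.
Only numpy, scipy, OpenCV 4.12 (cv2) and the standard library are available. Lean on these libraries where they do the work, as an engineer would, in place of code of your own. Each camera call takes 0.05 s, during which the arm holds its last target. There are 200 camera calls.

## Task

Fit the blue price-ticket rail back on the front of the jar display: with its plain end raised, hook the tongue under the lip of the clamp bracket, then swing the plain end down into the U seat so that the rail lies fully home at both ends. Then screw the black knurled knob down clockwise, regripping as often as needed, until its foot clamps the tongue tight, and let go. Leave the jars, label gun and ticket box where they stand.

Things in the scene. Friction and masses are not known exactly. Their poses are not given: they have to be found in the camera images.
- rail: loose blue price rail (0.24-0.44 kg) standing on its long lower edge, 16 mm thick (x), 40 high (z), 330 long (y); yellow tickets on its -x face (front). Origin: mid-length, centre of the underside; +y towards the tongue. Full height from y = -165 to +120 mm; from +120 to +165 mm only a bare-metal tongue 14 mm high (same underside and thickness). Centre of mass near y = -14 mm
- tongue (a point): point on the rail's underside at y = +153 mm, 12 mm from the tongue's tip; axes as rail
- heel (a point): point on the rail's underside at y = -153 mm, 12 mm from the plain end; axes as rail
- display: fixed counter display for jars: white deck, top 40 mm above the table, 420 mm wide (y); front edge at x = -110 mm, 100 mm high back panel at x = +131 mm. Origin: at table height, mid-width; x to its back panel, y to its left end, z up. On its front edge (x = -90 mm) stand two steel rail brackets: clamp bracket at the left end (+y), U seat at the right end (-y)
- pocket (a point): point on the floor of the clamp bracket (44 mm above the table) on the screw's axis; axes as display. The bracket is a pocket open to -y, end wall 15 mm to +y of the point, cheeks 22 mm apart, mouth flared to about 34 mm over y = -13 to -33 mm. Its lip is described at lip
- seat (a point): point on the floor of the U seat (44 mm above the table), 306 mm from pocket; axes as display. Cheeks 21 mm apart, 22 mm high, flared above (to 32 mm high), open to +y; end wall 15 mm to -y of the point, 22 mm high. The seated rail has about 3 mm of play at each end
- clamp_screw: black knurled clamp screw, vertical, through the lip: knob 32 mm diameter, 20 mm high. Origin on its axis at the knob's underside (90 to 92 mm above the table at the start), z up. Its rubber foot (12 mm diameter) ends 26 mm below the origin, so 20 to 22 mm above the pocket's floor at the start. Right-hand thread: 6 mm down per turn clockwise seen from above
- lip (a point): underside of the clamp bracket's lip at its free edge, 26 mm above the pocket's floor and 13 mm to -y of the screw's axis; the lip runs from here to the end wall, 8 mm thick; axes as display
- knob_top (a point): centre of the knob's top face; turns and sinks with the screw. Turning friction about 0.06 N m; the screw stays where it is left. From the start 1 to 1.33 turns bring the foot onto the seated tongue; from there it stiffens quickly, and a further eighth of a turn makes it tight (a solid stop comes 0.17 turn after first touch)
- jar0: loose closed glass jar, a bystander, 66 mm diameter, 95 mm tall; origin at the centre of its underside; stands on the display's deck (blue lid)
- jar1: loose closed glass jar, a bystander, 66 mm diameter, 95 mm tall; origin at the centre of its underside; stands on the display's deck (copper lid)
- jar2: loose closed glass jar, a bystander, 66 mm diameter, 95 mm tall; origin at the centre of its underside; stands on the display's deck (blue lid)
- jar3: loose closed glass jar, a bystander, 66 mm diameter, 95 mm tall; origin at the centre of its underside; stands on the display's deck (copper lid)
- jar4: loose closed glass jar, a bystander, 72 mm diameter, 120 mm tall; origin at the centre of its underside; blue lid, on the table
- jar5: loose closed glass jar, a bystander, 72 mm diameter, 120 mm tall; origin at the centre of its underside; copper lid, on the table
- label_gun: yellow and black price-label gun lying on its side, a bystander, about 150 x 150 x 57 mm; origin on its underside under the yellow head
- ticket_box: small grey box of price tickets, a bystander, 100 x 70 x 48 mm; origin at the centre of its underside

How it is judged:
On the way, in this order (a step that is already met when the one before it is completed fails the run):
1. the tongue is under the lip while the plain end is still raised (horizontal distance between tongue and pocket below 0.018 m and z of tongue in the frame of pocket between -0.004 and 0.012 m and z of heel in the frame of seat above 0.015 m), for 0.1 s.
2. the plain end is down in the U seat and the rail lies home at both ends, before the screw clamps it (horizontal distance between tongue and pocket below 0.009 m and z of tongue in the frame of pocket between -0.004 and 0.004 m and horizontal distance between heel and seat below 0.009 m and z of heel in the frame of seat between -0.004 and 0.004 m and angle between rail's own z axis and vertical below 0.08 rad and contact force between clamp_screw and rail below 2 N), for 0.1 s.
At the end, for the whole second after the job is handed in: The rail lies in both brackets: tongue and heel points within 9 mm (in plan) of the pocket and seat points and within 4 mm of their height, the rail upright within 0.08 rad; the screw's foot presses the tongue with more than 12 N; rail and screw at rest (horizontal distance between tongue and pocket below 0.009 m and z of tongue in the frame of pocket between -0.004 and 0.004 m and horizontal distance between heel and seat below 0.009 m and z of heel in the frame of seat between -0.004 and 0.004 m and angle between rail's own z axis and vertical below 0.08 rad and contact force between clamp_screw and rail above 12 N and linear speed of rail below 0.01 m/s and angular speed of clamp_screw below 0.05 rad/s); the robot touches nothing.
It fails at once if a jar on the display is shifted more than 20 mm or tipped (distance of any of jar0, jar1, jar2, jar3 from where it was at the start of the episode above 0.02 m or angle between any of jar0, jar1, jar2, jar3's own z axis and vertical above 0.25 rad).
It fails at once if a jar on the table is shifted more than 20 mm or tipped (distance of any of jar4, jar5 from where it was at the start of the episode above 0.02 m or angle between any of jar4, jar5's own z axis and vertical above 0.25 rad).
It fails at once if the label gun or the ticket box is shifted more than 20 mm or tipped (distance of any of label_gun, ticket_box from where it was at the start of the episode above 0.02 m or angle between any of label_gun, ticket_box's own z axis and vertical above 0.25 rad).
It also fails if it takes over 72 s, if anything falls off the work surface, if the arm or the gripper's body presses on something with over 40 N, if the wrist force passes 120 N, or if a joint passes its speed limit or range.

## Working session

There is one attempt and no reset: what is moved stays moved. The work goes in short steps, Python scripts to look and compute and a tool call to move; the robot and the scene stay as the last step left them, time stands still between calls to the robot, and variables do not carry over. Pictures are saved under pics/ and viewed, about 8 in all and at most 12, crops included, and the job is handed in when it is done.

Besides the shell and the picture viewer there is one more tool, called after "Emit:" as a command line: name --argument value ..., lists and objects as JSON in quotes. jog_arm: Moves the arm, as the interface text tells. Its arguments: {"type":"object","properties":{"motion":{"type":"array"},"squeeze":{"type":"number"}},"required":["motion"]}

```bash
mkdir -p pics
cat > h.py <<'E'
import numpy as np, cv2
from workcell import ctrl
def grab(n):
    f=ctrl.grab_frame(n); np.savez('f_'+n+'.npz',**{k:np.asarray(v) for k,v in f.items()}); return f
def load(n): return dict(np.load('f_'+n+'.npz'))
def rays(f,uv):
    K=f['mtx']; uv=np.atleast_2d(np.asarray(uv,float))
    d=np.c_[(uv[:,0]-K[0,2])/K[0,0],(uv[:,1]-K[1,2])/K[1,1]]; s=d.copy()
    for _ in range(20): s=d/(1+f['k1']*(s**2).sum(1,keepdims=True))
    return np.c_[s,np.ones(len(s))]
def cen(f): return -f['R'].T@f['t']
def onplane(f,uv,z):
    D=rays(f,uv)@f['R']; c=cen(f); return c+D*((z-c[2])/D[:,2])[:,None]
def bydepth(f,uv):
    uv=np.atleast_2d(uv).astype(int); d=f['depth'][uv[:,1],uv[:,0]]
    return (rays(f,uv)*d[:,None]-f['t'])@f['R']
def tri(f1,p1,f2,p2):
    a,b=cen(f1),cen(f2); u=(rays(f1,p1)@f1['R'])[0]; v=(rays(f2,p2)@f2['R'])[0]
    s=np.linalg.lstsq(np.c_[u,-v],b-a,rcond=None)[0]; P,Q=a+u*s[0],b+v*s[1]
    return (P+Q)/2,np.linalg.norm(P-Q)
def save(n,im): cv2.imwrite('pics/'+n+'.png',im[...,::-1])
E
python3 - <<'E'
from h import *
for n in ('scene','top'):
    f=grab(n); save(n+'0',f['color']); print(n,f['mtx'].ravel(),f['k1'],cen(f),f['R'][2])
print(ctrl.get_obs())
E
```

```text
scene [589.64540269   0.         318.16910023   0.         589.64540269
 238.62670033   0.           0.           1.        ] -0.07998939983182608 [ 1.04813718 -0.92244087  1.36833287] [-0.28575229  0.55221987 -0.78319783]
top [520.42563592   0.         315.95745341   0.         520.42563592
 241.09856955   0.           0.           1.        ] -0.012702474868791273 [ 0.48284488 -0.01283011  1.50937348] [ 0.07849628 -0.00882677 -0.99687533]
{'time': 0.1, 'joint_pos': array([ 1.19195500e+00,  5.33189064e-02,  1.61416543e+00,  5.03999228e-06,
        1.47600600e+00, -1.19009223e-01]), 'qvel': array([ 0.00114849, -0.00060883, -0.0038694 , -0.00013641, -0.00157754,
       -0.0006654 ]), 'effort': array([ 2.68387967e-04, -3.94909966e+01, -3.71363032e+01, -6.85591385e-05,
        3.92310045e-03, -1.56276400e-05]), 'tool_pos': array([0.16037149, 0.60350147, 0.23816333]), 'tool_rot': array([[-9.66432921e-01,  2.56918099e-01, -7.06507763e-04],
       [ 2.56918967e-01,  9.66431344e-01, -1.76126757e-03],
       [ 2.30289730e-04, -1.88366221e-03, -9.99998199e-01]]), 'force': array([-0.23492816, -0.30825171, -0.40971916]), 'torque': array([-0.04855504, -0.02879395, -0.00570878]), 'opening': 0.08508516934374317}
```

View pics/scene0.png

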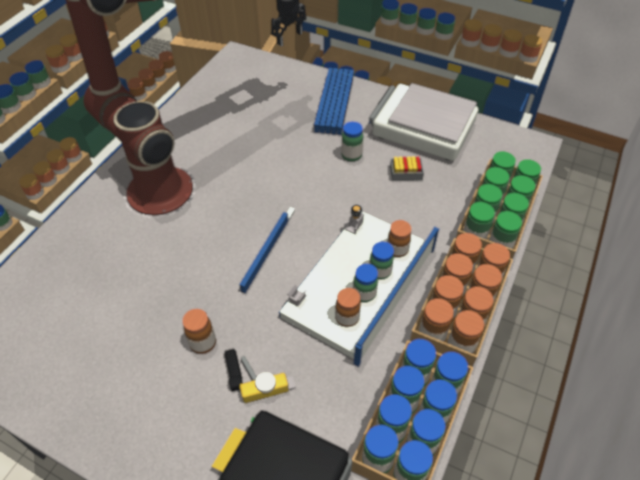

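View pics/top0.png

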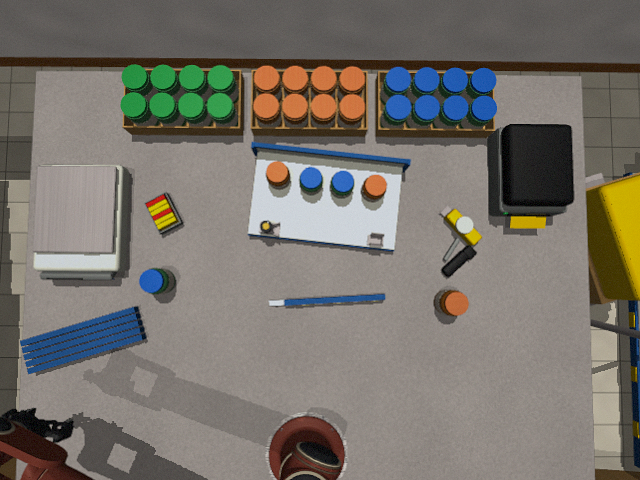

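The scene view shows the rail lying clear in front of the display (blue bar about (242,288)–(293,212)). In the top view the rail runs (270,302)–(385,296) with its tongue on the left. The knob is at (266,226) and the U seat at (376,240).

Run:
```python
from h import *
f=load('top'); s=load('scene')
def mask(f,lo,hi,box):
    h=cv2.cvtColor(f['color'],cv2.COLOR_RGB2HSV); m=cv2.inRange(h,lo,hi); k=np.zeros_like(m); x0,y0,x1,y1=box; k[y0:y1,x0:x1]=255; return m&k
m=mask(f,(95,110,50),(125,255,255),(260,280,400,315))
c=max(cv2.findContours(m,0,2)[0],key=cv2.contourArea); r=cv2.minAreaRect(c); print('rail top',r); 
print(onplane(f,cv2.boxPoints(r),.04).round(4))
ys,xs=np.nonzero(m); P=bydepth(f,np.c_[xs,ys]); P=P[P[:,2]>.03]; print('depth z',np.percentile(P[:,2],[10,50,90]),P[:,:2].min(0),P[:,:2].max(0))
# tongue white
print('tongue tip', onplane(f,[[270,303]],.014))
# deck corners
h=cv2.cvtColor(f['color'],cv2.COLOR_RGB2HSV)
w=mask(f,(0,0,205),(179,40,255),(235,140,420,260))
c=max(cv2.findContours(w,0,2)[0],key=cv2.contourArea); print('deck',cv2.approxPolyDP(c,6,True)[:,0]); r=cv2.minAreaRect(c); print(onplane(f,cv2.boxPoints(r),.04).round(4))
# knob
k=mask(f,(0,0,0),(179,255,70),(255,215,285,240)); ys,xs=np.nonzero(k); print('knob',xs.mean(),ys.mean(),onplane(f,[[xs.mean(),ys.mean()]],.111),len(xs))
print('jar tops',bydepth(f,[[277,173],[311,180],[343,182],[375,186],[155,281],[454,303],[463,225],[163,214]]).round(3))
a=cv2.resize(f['color'][205:260,240:400],None,fx=5,fy=5,interpolation=2); b=cv2.resize(f['color'][280:315,240:400],None,fx=5,fy=5,interpolation=2)
save('crop1',np.vstack([a,b]))
```

```text
rail top ((334.46148681640625, 299.3355712890625), (5.932069778442383, 99.41280364990234), 86.68222045898438)
[[ 0.4341  0.0608  0.04  ]
 [ 0.4521 -0.2182  0.04  ]
 [ 0.4356 -0.2191  0.04  ]
 [ 0.4176  0.0597  0.04  ]]
depth z [0.03590316 0.04033621 0.04434489] [ 0.4179645  -0.21939389] [0.48284488 0.06001023]
tongue tip [[0.42234912 0.10383448 0.014     ]]
deck [[257 160]
 [249 232]
 [269 219]
 [281 222]
 [282 236]
 [366 245]
 [366 235]
 [377 231]
 [393 248]
 [400 175]
 [283 162]
 [292 186]
 [276 198]
 [264 176]
 [274 161]]
[[ 0.6222  0.1663  0.04  ]
 [ 0.8347  0.1466  0.04  ]
 [ 0.7917 -0.2694  0.04  ]
 [ 0.5796 -0.2448  0.04  ]]
knob 268.84375 231.5703125 [[0.61773545 0.10205208 0.111     ]] 128
jar tops [[ 0.773  0.081  0.135]
 [ 0.755 -0.011  0.132]
 [ 0.75  -0.096  0.134]
 [ 0.74  -0.182  0.136]
 [ 0.483  0.402  0.119]
 [ 0.43  -0.394  0.119]
 [ 0.646 -0.44   0.056]
 [ 0.671  0.407  0.048]]
```

View pics/crop1.png

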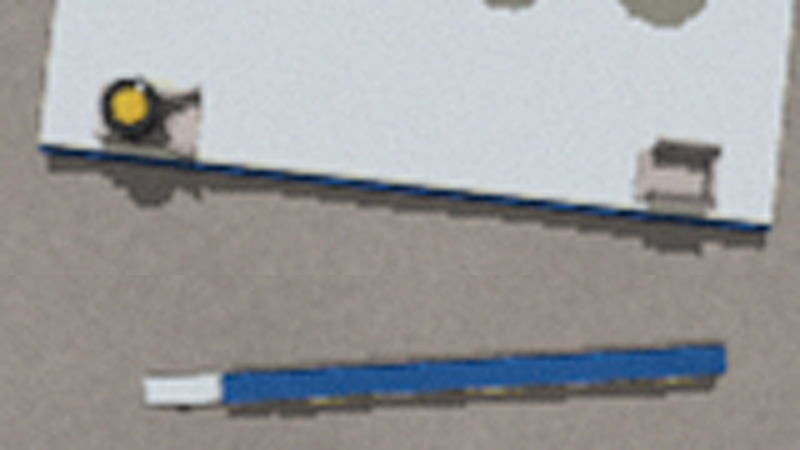

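Knob (yellow cap) is at crop (130,105), U seat at (680,175), rail yaw about +0.065 and display yaw about −0.10. Next I move the wrist camera over the area.

Emit:
jog_arm --motion '[[[100,0.06,-0.12,0.16,0,0,-0.25],[100,0.06,-0.12,0.16,0,0,-0.25],[100,0.12,-0.25,0.16,0,0,-0.5],[100,0.12,-0.25,0.16,0,0,-0.5],[100,0.18,-0.37,0.16,0,0,-0.75],[100,0.18,-0.37,0.16,0,0,-0.75],[100,0.24,-0.5,0.16,0,0,-1.0],[100,0.24,-0.5,0.16,0,0,-1.0],[100,0.3,-0.62,0.16,0,0,-1.31],[100,0.3,-0.62,0.16,0,0,-1.31],[100,0.3,-0.62,0.16,0,0,-1.31],[100,0.3,-0.62,0.16,0,0,-1.31],[100,0.3,-0.62,0.16,0,0,-1.31],[100,0.3,-0.62,0.16,0,0,-1.31],[100,0.3,-0.62,0.16,0,0,-1.31],[100,0.3,-0.62,0.16,0,0,-1.31]]]'

```text
time: 1.7
tool_pos: [0.4613, -0.0193, 0.3982]
tool_rot: [[0.005, 1.0, -0.002], [1.0, -0.005, -0.0], [-0.0, -0.002, -1.0]]
force: [-0.3, 0.2, -0.3]
opening: 0.0855
```

Run:
```python
from h import *
f=grab('wrist'); save('w1',f['color']); print(f['mtx'][0],f['k1'],cen(f),f['R'])
o=ctrl.get_obs(); print(o['time'],o['tool_pos'],o['tool_rot'],o['joint_pos'])
```

```text
[354.31060735   0.         315.57859728] -0.06933413809545046 [0.46212333 0.05861353 0.53261999] [[ 0.99998234 -0.00520431 -0.00286989]
 [-0.00407115 -0.95164335  0.30717806]
 [-0.00432977 -0.30716095 -0.95164773]]
1.75 [ 0.46078097 -0.01755976  0.39836489] [[ 2.59252613e-03  9.99994445e-01 -2.09473536e-03]
 [ 9.99996463e-01 -2.59127741e-03  5.98617356e-04]
 [ 5.93185991e-04 -2.09627988e-03 -9.99997627e-01]] [-1.99809051e-01 -3.86100141e-01  1.74152350e+00  1.75066170e-04
  1.78834117e+00 -1.97179544e-01]
```

View pics/w1.png

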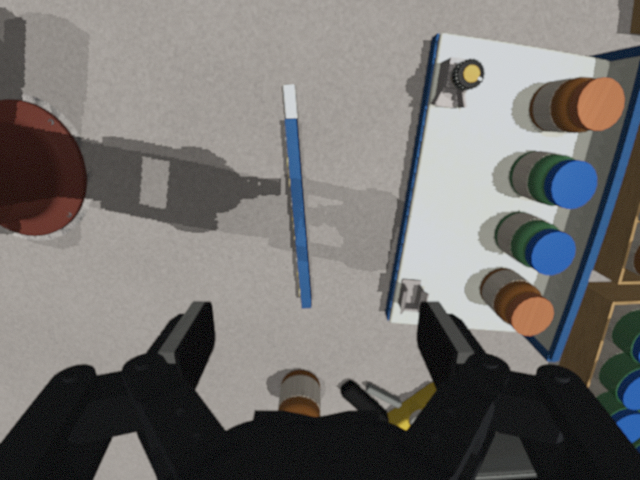

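The wrist view shows the rail (290,88)–(306,306) with its tongue up, the knob cap at (472,74), and the U seat at (411,294).

Run:
```python
from h import *
f=load('top'); w=load('wrist'); s=load('scene')
def mask(f,lo,hi,box):
    h=cv2.cvtColor(f['color'],cv2.COLOR_RGB2HSV); m=cv2.inRange(h,lo,hi); k=np.zeros_like(m); x0,y0,x1,y1=box; k[y0:y1,x0:x1]=255; return m&k
def c(m):
    ys,xs=np.nonzero(m); return [xs.mean(),ys.mean()],len(xs)
Y=((18,120,120),(35,255,255))
a,na=c(mask(f,*Y,(255,215,280,240))); b,nb=c(mask(w,*Y,(455,60,490,90))); e,ne=c(mask(s,*Y,(345,195,370,225)))
print('knob',a,na,b,nb,e,ne,tri(f,a,w,b),tri(w,b,s,e),'plane',onplane(w,[b],.111),onplane(f,[a],.111))
B=((95,110,50),(125,255,255))
def ends(f,box):
    ct=max(cv2.findContours(mask(f,*B,box),0,2)[0],key=cv2.contourArea); r=cv2.minAreaRect(ct); p=cv2.boxPoints(r); 
    e=[(p[i]+p[(i+1)%4])/2 for i in range(4)]; l=[np.linalg.norm(p[i]-p[(i+1)%4]) for i in range(4)]; i=int(np.argmin(l[:2])); return e[i],e[i+2],r
e1=ends(f,(260,280,400,315)); e2=ends(w,(270,80,330,320)); print(e1,e2)
q1=sorted(e1[:2],key=lambda p:p[0]); q2=sorted(e2[:2],key=lambda p:p[1])
for i in (0,1): print('rail end',tri(f,q1[i],w,q2[i]),onplane(f,[q1[i]],.04),onplane(w,[q2[i]],.04))
cr=np.vstack([cv2.resize(w['color'][270:325,380:440],(600,300),interpolation=2) , cv2.resize(w['color'][50:115,425:495],(600,300),interpolation=2)])
save('w1c',cr)
```

```text
knob [np.float64(265.4054054054054), np.float64(225.8108108108108)] 37 [np.float64(470.9784482758621), np.float64(72.97844827586206)] 232 [np.float64(355.82758620689657), np.float64(207.89655172413794)] 29 (array([0.63260436, 0.11199456, 0.11618634]), np.float64(0.0018194538302102768)) (array([0.63503084, 0.11337852, 0.10871104]), np.float64(0.0013668690091751012)) plane [[0.6346302  0.11357821 0.111     ]] [[0.63327857 0.1115511  0.111     ]]
(array([384.08456, 296.45886], dtype=float32), array([284.8384 , 302.21228], dtype=float32), ((334.46148681640625, 299.3355712890625), (5.932069778442383, 99.41280364990234), 86.68222045898438)) (array([290.3503 , 118.61717], dtype=float32), array([306.92856, 307.00626], dtype=float32), ((298.6394348144531, 212.8117218017578), (189.1171417236328, 11.603158950805664), 84.9709243774414))
rail end (array([ 0.42204991,  0.06487366, -0.04200479]), np.float64(0.0017267580910465918)) [[0.42588778 0.06023572 0.04      ]] [[0.42720226 0.0644588  0.04      ]]
rail end (array([ 0.44461885, -0.21939946,  0.03446259]), np.float64(0.0018570769048546364)) [[ 0.44383711 -0.21861219  0.04      ]] [[ 0.44573199 -0.21631146  0.04      ]]
```

View pics/w1c.png

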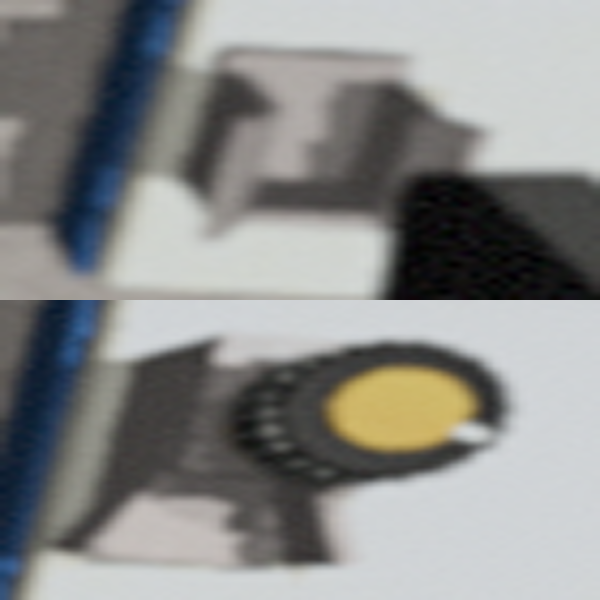

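Crop confirms the U seat and the clamp pocket, which is open to −y; the knob carries a white rim mark. Next I grasp the rail at its centre of mass.

Emit:
jog_arm --motion '[[[60,-0.0255,-0.051,-0.05,0,0,0.068],[60,-0.0255,-0.051,-0.1,0,0,0.068],[60,-0.0255,-0.051,-0.15,0,0,0.068],[60,-0.0255,-0.051,-0.2,0,0,0.068],[60,-0.0255,-0.051,-0.25,0,0,0.068],[60,-0.0255,-0.051,-0.29,0,0,0.068],[60,-0.0255,-0.051,-0.32,0,0,0.068],[60,-0.0255,-0.051,-0.35,0,0,0.068],[60,-0.0255,-0.051,-0.379,0,0,0.068],[60,-0.0255,-0.051,-0.379,0,0,0.068],[60,-0.0255,-0.051,-0.379,0,0,0.068]]]'

```text
time: 2.85
tool_pos: [0.4348, -0.0661, 0.0205]
tool_rot: [[-0.07, 0.998, -0.001], [0.998, 0.07, 0.0], [0.001, -0.001, -1.0]]
force: [-0.2, 0.4, -0.3]
opening: 0.0512
```

Emit:
jog_arm --motion '[[[30,0,0,0,0,0,0],[15,0,0,0,0,0,0],[0,0,0,0,0,0,0],[0,0,0,0,0,0,0],[0,0,0,0,0,0,0],[0,0,0,0,0,0,0],[0,0,0,0,0,0,0],[0,0,0,0,0,0,0]]]' --squeeze 70

```text
time: 3.65
tool_pos: [0.4367, -0.0674, 0.0224]
tool_rot: [[-0.069, 0.998, 0.003], [0.998, 0.069, -0.001], [-0.001, 0.003, -1.0]]
force: [-1.2, 0.6, 7.2]
opening: 0.0147
```

Emit:
jog_arm --motion '[[[0,0,0,0.01,0,0,0],[0,0,0,0.02,0,0,0],[0,0,0,0.05,0,0,0],[0,0,0,0.09,0,0,0],[0,0,0,0.13,0,0,-0.08],[0,0,0,0.16,0,0,-0.17],[0,0,0,0.16,0,0,-0.17],[0,0,0,0.16,0,0,-0.17],[0,0,0,0.16,0,0,-0.17],[0,0,0,0.16,0,0,-0.17]]]'

```text
time: 4.65
tool_pos: [0.4337, -0.0666, 0.1778]
tool_rot: [[0.1, 0.995, -0.004], [0.995, -0.1, 0.001], [0.001, -0.004, -1.0]]
force: [-0.3, 0.4, -3.5]
opening: 0.0146
```

Run:
```python
from h import *
f=grab('wrist'); t=grab('top'); s=grab('scene'); o=ctrl.get_obs(); np.savez('o.npz',p=o['tool_pos'],R=o['tool_rot'])
print(o['time'],o['tool_pos'],o['tool_rot'],o['force'],o['torque'],o['opening'])
save('w2',f['color'])
```

```text
4.8 [ 0.43435327 -0.06677586  0.17884537] [[ 1.00579914e-01  9.94925773e-01 -2.52723071e-03]
 [ 9.94928809e-01 -1.00578070e-01  8.46769202e-04]
 [ 5.88288516e-04 -2.59958261e-03 -9.99996448e-01]] [-0.94389079 -0.17799328 -3.76535015] [ 0.02818519  0.00219855 -0.02891324] 0.014651060377252686
```

View pics/w2.png

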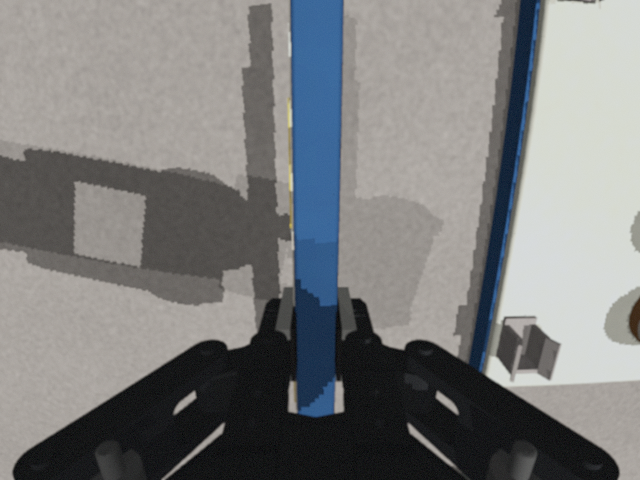

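Run:
```python
from h import *
t=load('top'); w=load('wrist'); s=load('scene')
def fitedge(f,box):
    # white deck front edge: per-line transition along image
    hsv=cv2.cvtColor(f['color'],cv2.COLOR_RGB2HSV); x0,y0,x1,y1=box
    return hsv[y0:y1,x0:x1]
# top view: for columns 290..360, lowest white row
hsv=cv2.cvtColor(t['color'],cv2.COLOR_RGB2HSV); m=cv2.inRange(hsv,(0,0,200),(179,45,255))
P=[]
for u in range(288,362):
    r=np.nonzero(m[225:255,u])[0]
    if len(r): P.append([u,225+r.max()+.5])
Q=onplane(t,P,.04); c=np.polyfit(Q[:,1],Q[:,0],1); res=Q[:,0]-np.polyval(c,Q[:,1]); ok=abs(res)<.004; c=np.polyfit(Q[ok,1],Q[ok,0],1); print('top edge slope',c,ok.sum(),res.std())
# wrist now: leftmost white right of col 440 for rows 40..330
hw=cv2.cvtColor(w['color'],cv2.COLOR_RGB2HSV); mw=cv2.inRange(hw,(0,0,190),(179,40,255)); P=[]
for v in range(20,310):
    r=np.nonzero(mw[v,480:])[0]
    if len(r): P.append([480+r.min()-.5,v])
Q=onplane(w,P,.04); c=np.polyfit(Q[:,1],Q[:,0],1); res=Q[:,0]-np.polyval(c,Q[:,1]); ok=abs(res)<.003; c=np.polyfit(Q[ok,1],Q[ok,0],1); print('wrist edge',c,ok.sum(),res.std())
# rail in top view now: blue
mb=cv2.inRange(hsv,(95,110,50),(125,255,255)); mb[:255]=0; mb[315:]=0; mb[:,:250]=0; mb[:,420:]=0
ys,xs=np.nonzero(mb); print('blue',xs.min(),xs.max(),ys.min(),ys.max()); z=bydepth(t,np.c_[xs,ys])[:,2]; print('z',np.percentile(z,[5,50,95]))
a=cv2.resize(t['color'][265:325,240:400],None,fx=5,fy=5,interpolation=2)
b=cv2.resize(w['color'][300:400,460:600],None,fx=4,fy=4,interpolation=2)
b=np.pad(b,((0,0),(0,800-b.shape[1]),(0,0)))[:300]
save('c3',np.vstack([a,b]))
```

```text
top edge slope [0.10123357 0.60419794] 74 0.0008325609881532499
wrist edge [0.10561854 0.60345134] 290 0.0002568196272096307
blue 281 392 294 311
z [0.18212269 0.19583377 0.20117046]
```

View pics/c3.png

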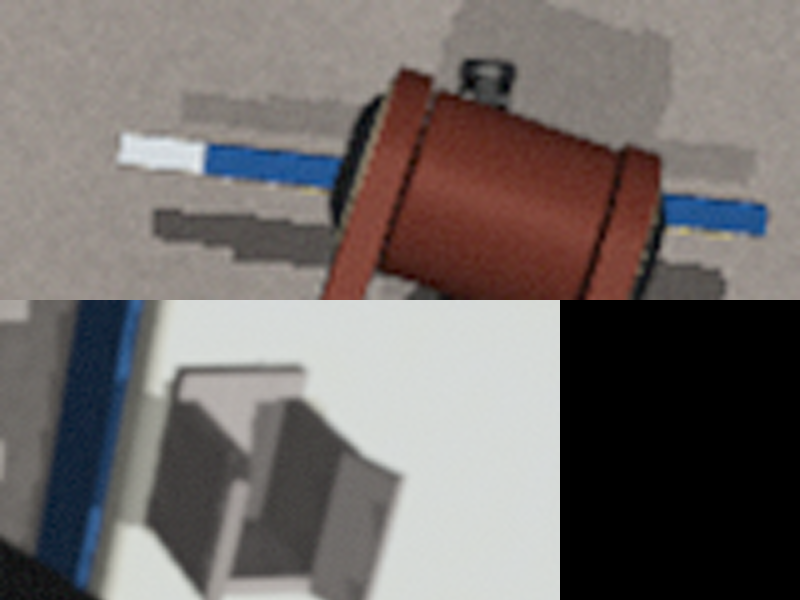

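Run:
```python
from h import *
t=load('top'); w=load('wrist'); o=np.load('o.npz')
a=onplane(t,[[281.4,297]],.197)[0]; b=onplane(t,[[393.2,308.6]],.197)[0]; d=a-b; L=np.linalg.norm(d); print(a,b,L,'slope',d[0]/d[1])
u=d/L
# rail y of TCP by proj (mean of shoulder & end)
p=o['p']; m=(a+b)/2; print('TCP rail y', (p-m)@u*1000-22.5, 'lateral',(p-m)@np.array([u[1],-u[0],0])*1000)
print('tip',onplane(t,[[263.8,295]],.171))
yd=np.array([.1032,.9947]);
q=onplane(w,[[527.5,371.]],.066)[0]; print('endwall',q, 'seat est',q[:2]+.016*yd)
P=onplane(w,[[505,325],[536,325],[505+0,319]],.044); print(P)
```

```text
[0.4449068  0.06119761 0.197     ] [ 0.41784272 -0.21944892  0.197     ] 0.2819484693801755 slope 0.09643476912499922
TCP rail y -9.921329138201347 lateral 1.7793034271241857
tip [[0.44892483 0.10771138 0.171     ]]
endwall [ 0.60319713 -0.20771468  0.066     ] seat est [ 0.60484833 -0.19179948]
[[ 0.59098206 -0.17353736  0.044     ]
 [ 0.61989546 -0.17711471  0.044     ]
 [ 0.59047439 -0.16735269  0.044     ]]
```

Emit:
jog_arm --motion '[[[0,0.03,-0.0317,0,-0.03,0.003,0],[0,0.06,-0.0317,0,-0.06,0.006,0],[0,0.09,-0.0317,0,-0.0895,0.0093,0],[0,0.13,-0.0317,-0.0,-0.0895,0.0093,0],[0,0.16,-0.0317,-0.02,-0.0895,0.0093,0],[0,0.1775,-0.0317,-0.045,-0.0895,0.0093,0],[0,0.1775,-0.0317,-0.0666,-0.0895,0.0093,0],[0,0.1775,-0.0317,-0.0666,-0.0895,0.0093,0],[0,0.1775,-0.0317,-0.0666,-0.0895,0.0093,0],[0,0.1775,-0.0317,-0.0666,-0.0895,0.0093,0]]]'

```text
time: 5.8
tool_pos: [0.6132, -0.0989, 0.1153]
tool_rot: [[0.101, 0.995, -0.007], [0.991, -0.101, -0.09], [-0.09, 0.002, -0.996]]
force: [0.4, -0.2, -2.0]
opening: 0.0147
```

Run:
```python
from h import *
o=ctrl.get_obs(); print(o['time'],o['tool_pos'],o['tool_rot'],o['force'],o['torque'])
t=grab('top'); s=grab('scene'); w=grab('wrist')
a=cv2.resize(t['color'][205:260,240:400],None,fx=5,fy=5,interpolation=2)
b=cv2.resize(s['color'][190:290,280:400],None,fx=3,fy=3,interpolation=2); c=cv2.resize(w['color'][0:240,200:600],(500,300),interpolation=2)
b=np.hstack([b,c])[:,:800]; b=np.pad(b,((0,0),(0,800-b.shape[1]),(0,0)))
save('c4',np.vstack([a,b]))
```

```text
5.8 [ 0.61317203 -0.09893038  0.11526339] [[ 0.10059919  0.99490117 -0.00717365]
 [ 0.99082732 -0.10083593 -0.089963  ]
 [-0.09022765  0.00194236 -0.99591927]] [ 0.44841492 -0.15792409 -2.023685  ] [ 0.07019345 -0.05396742 -0.02682664]
```

View pics/c4.png

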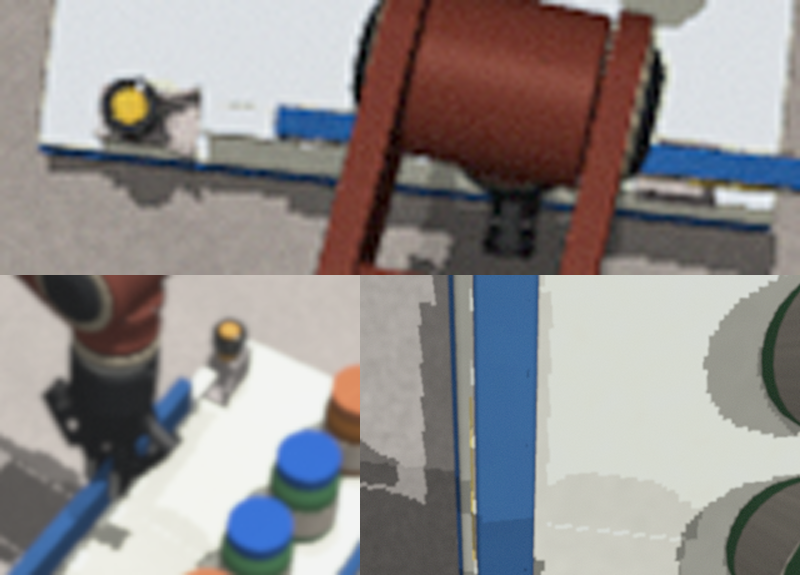

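Tilted rail is poised with the tongue in front of the pocket mouth: shoulder at crop (278,123), tongue white on white, knob (130,105). I'll check the offset numerically within the same top view.

Run:
```python
from h import *
t=load('top'); hsv=cv2.cvtColor(t['color'],cv2.COLOR_RGB2HSV); m=cv2.inRange(hsv,(95,110,50),(125,255,255))
s=m[222:236,290:312]; P=[]
for u in range(297,310):
    r=np.nonzero(m[222:240,u])[0]; r=r[r<14]; print(u,222+r.min(),222+r.max(),end='; ')
col=[np.nonzero(m[v,285:310])[0].min()+285 for v in (228,229,230)]; print(col)
k=onplane(t,[[265.4,225.8]],.111)[0]; yd=np.array([.1032,.9947]); xd=np.array([.9947,-.1032])
for uv in ([295.5,229.4],):
    p=onplane(t,[uv],.121)[0]; d=(p-k)[:2]; print('shoulder',p,'rel knob along',d@yd*1000,'lat',d@xd*1000,'expect along',-50-33+3.6)
```

```text
297 227 231; 298 227 231; 299 227 231; 300 227 232; 301 227 232; 302 227 232; 303 227 231; 304 227 232; 305 227 232; 306 228 232; 307 228 232; 308 228 232; 309 228 232; [np.int64(296), np.int64(296), np.int64(295)]
shoulder [0.6231849  0.02992625 0.121     ] rel knob along -82.25185855120905 lat -1.6440051625999998 expect along -79.4
```

Emit:
jog_arm --motion '[[[0,0,0,-0.01,0,0,0],[0,0,0,-0.02,0,0,0],[0,0,0,-0.03,0,0,0],[0,0,0,-0.03,0,0,0],[0,0.0005,0.005,-0.03,0,0,0],[0,0.001,0.01,-0.03,0,0,0],[0,0.0015,0.015,-0.03,0,0,0],[0,0.002,0.02,-0.03,0,0,0],[0,0.0025,0.025,-0.03,0,0,0],[0,0.0025,0.025,-0.03,0,0,0]]]'

```text
time: 6.95
tool_pos: [0.6152, -0.0729, 0.0839]
tool_rot: [[0.1, 0.995, -0.009], [0.991, -0.1, -0.089], [-0.09, 0.0, -0.996]]
force: [0.8, 0.6, -2.5]
opening: 0.0147
```

Emit:
jog_arm --motion '[[[0,0.0005,0.004,0,0,0,0],[0,0.001,0.008,0,0,0,0],[0,0.0012,0.012,0,0,0,0],[0,0.0016,0.016,0,0,0,0],[0,0.002,0.02,0,0,0,0],[0,0.002,0.02,0,0,0,0],[0,0.002,0.02,0,0,0,0]]]'

```text
time: 7.65
tool_pos: [0.617, -0.0536, 0.0837]
tool_rot: [[0.1, 0.995, -0.009], [0.991, -0.101, -0.09], [-0.09, -0.0, -0.996]]
force: [-0.5, -0.3, -2.0]
opening: 0.0146
```

Emit:
jog_arm --motion '[[[0,0.0002,0.002,0,0,0,0],[0,0.0005,0.004,0,0,0,0],[0,0.0005,0.004,0,0,0,0],[0,0.0005,0.004,0,0,0,0],[0,0.0005,0.004,0,0,0,0]]]'

```text
time: 8.15
tool_pos: [0.6175, -0.0497, 0.0837]
tool_rot: [[0.1, 0.995, -0.009], [0.991, -0.101, -0.089], [-0.09, -0.0, -0.996]]
force: [0.6, -0.1, -2.0]
opening: 0.0148
```

Run:
```python
from h import *
o=ctrl.get_obs(); print(o['time'],o['tool_pos'],o['force'],o['torque'])
t=grab('top'); s=grab('scene')
a=cv2.resize(t['color'][205:260,240:400],None,fx=5,fy=5,interpolation=2)
b=cv2.resize(s['color'][190:310,280:400],None,fx=2.5,fy=2.5,interpolation=2); c=cv2.resize(s['color'][195:250,330:390],(480,300),interpolation=2)
b=np.hstack([b,c])[:,:800]; b=np.pad(b,((0,0),(0,800-b.shape[1]),(0,0)))
save('c5',np.vstack([a,b]))
hsv=cv2.cvtColor(t['color'],cv2.COLOR_RGB2HSV); m=cv2.inRange(hsv,(95,110,50),(125,255,255))
yd=np.array([.1032,.9947]); xd=np.array([.9947,-.1032]); k=onplane(t,[[265.4,225.8]],.111)[0]
for v in range(222,234):
    r=np.nonzero(m[v,265:310])[0]
    if len(r)>3: print(v,265+r.min(),len(r))
```

```text
8.15 [ 0.61754937 -0.04973193  0.08369678] [ 0.58056996 -0.08881469 -2.02254288] [0.04723687 0.01521421 0.05267637]
226 278 5
227 278 11
228 278 11
229 278 11
230 278 11
231 279 7
```

View pics/c5.png

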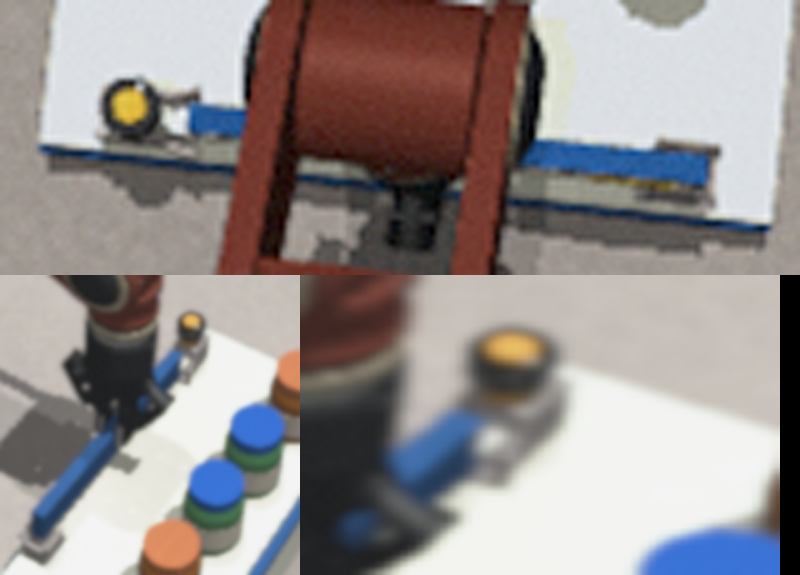

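Tongue is in under the lip: shoulder at crop (190,118), plain end above the U seat at (710,175). No contact force has shown. Next I swing the plain end down.

Emit:
jog_arm --motion '[[[0,0,0,-0.003,0.015,-0.0016,0],[0,0,0,-0.006,0.03,-0.0031,0],[0,0,-0.0005,-0.009,0.045,-0.0047,0],[0,0,-0.0005,-0.012,0.06,-0.0062,0],[0,0,-0.0005,-0.012,0.06,-0.0062,0],[0,0,-0.0005,-0.012,0.06,-0.0062,0]]]'

```text
time: 8.85
tool_pos: [0.6175, -0.0504, 0.0716]
tool_rot: [[0.101, 0.995, -0.003], [0.994, -0.101, -0.029], [-0.03, -0.0, -1.0]]
force: [0.9, 0.8, -2.5]
opening: 0.0151
```

Emit:
jog_arm --motion '[[[0,0,0,-0.002,0.01,-0.001,0],[0,0,0,-0.004,0.02,-0.002,0],[0,0,0,-0.0055,0.03,-0.0031,0],[0,0,0,-0.0065,0.03,-0.0031,0],[0,0,0,-0.0065,0.03,-0.0031,0],[0,0,0,-0.0065,0.03,-0.0031,0]]]'

```text
time: 9.45
tool_pos: [0.6177, -0.0502, 0.0664]
tool_rot: [[0.101, 0.995, -0.0], [0.995, -0.101, 0.0], [0.0, -0.0, -1.0]]
force: [-3.9, 0.6, 4.7]
opening: 0.0148
```

Emit:
jog_arm --motion '[[[25,0,0,0,0,0,0],[30,0,0,0,0,0,0],[40,0,0,0,0,0,0],[40,0,0,0,0,0,0],[50,0,0,0,0,0,0],[50,0,0,0.02,0,0,0],[50,0,0,0.06,0,0,0],[50,0,0,0.11,0,0,0],[50,-0.05,-0.01,0.16,0,0,0],[50,-0.1,-0.02,0.21,0,0,0],[50,-0.1,-0.02,0.26,0,0,0],[50,-0.1,-0.02,0.26,0,0,0],[50,-0.1,-0.02,0.26,0,0,0],[50,-0.1,-0.02,0.26,0,0,0]]]'

```text
time: 10.85
tool_pos: [0.5178, -0.0704, 0.3264]
tool_rot: [[0.101, 0.995, 0.003], [0.995, -0.101, -0.0], [0.0, 0.003, -1.0]]
force: [0.0, 0.9, -1.1]
opening: 0.0423
```

Run:
```python
from h import *
o=ctrl.get_obs(); print(o['time'],o['tool_pos'],o['force'],o['torque'])
w=grab('wrist'); t=grab('top'); s=grab('scene')
a=w['color'][:, 200:640]; a=cv2.resize(a,(550,600)); 
b=cv2.resize(s['color'][200:310,280:370],(250,300),interpolation=2); c=cv2.resize(t['color'][205:260,250:400],(250,92)); 
r=np.vstack([b,c,np.zeros((208,250,3),np.uint8)]); save('c6',np.hstack([a,r]))
hs=cv2.cvtColor(w['color'],cv2.COLOR_RGB2HSV); m=cv2.inRange(hs,(95,110,50),(125,255,255)); cs=cv2.findContours(m,0,2)[0]
for c in sorted(cs,key=cv2.contourArea)[-5:]: print(cv2.minAreaRect(c),cv2.contourArea(c))
```

```text
10.85 [ 0.51779503 -0.07037048  0.32640803] [ 0.02930852  0.90737732 -1.06327236] [ 0.00194565 -0.0446287  -0.02328439]
((377.5501403808594, 144.02511596679688), (5.051779270172119, 288.42999267578125), 2.6124441623687744) 871.5
((553.9500732421875, 206.15000915527344), (60.71572494506836, 59.134586334228516), 18.434947967529297) 2809.5
((401.75396728515625, 164.58120727539062), (22.688323974609375, 263.71563720703125), 4.564352989196777) 3249.5
((570.5, 116.5), (63.0, 67.0), 90.0) 3350.0
((605.5652465820312, 172.5909423828125), (46.62019729614258, 349.64093017578125), 17.01378059387207) 5220.5
```

View pics/c6.png

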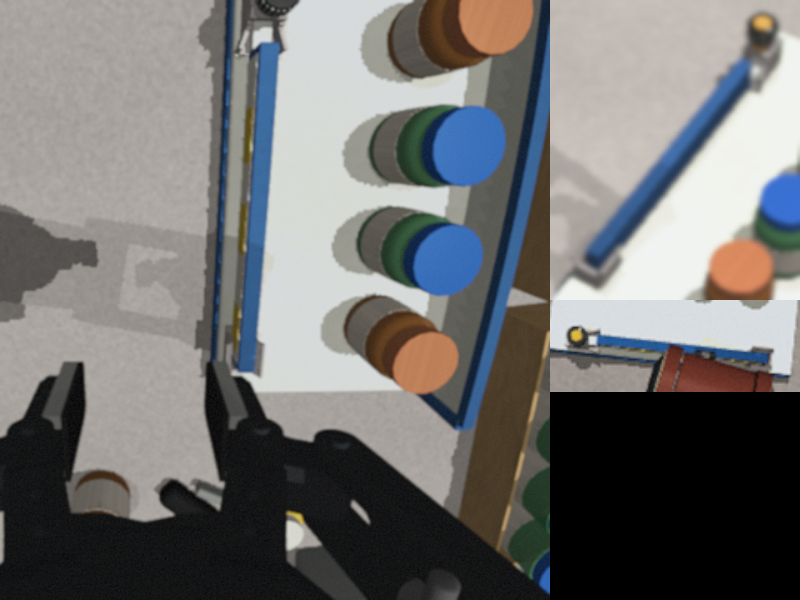

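The rail appears seated: shoulder at (267,48), plain end at (245,368) inside the U seat. Next I check height and plan position numerically.

Run:
```python
from h import *
w=load('wrist'); hs=cv2.cvtColor(w['color'],cv2.COLOR_RGB2HSV); m=cv2.inRange(hs,(95,110,50),(125,255,255))
c=[c for c in cv2.findContours(m,0,2)[0] if abs(cv2.minAreaRect(c)[0][0]-401.7)<3][0]; r=cv2.minAreaRect(c); k=np.zeros_like(m); cv2.drawContours(k,[c],-1,255,-1)
ke=cv2.erode(k,np.ones((5,5)))
yd=np.array([.1032,.9947]); xd=np.array([.9947,-.1032]); pk=np.array([.635,.113])
ys,xs=np.nonzero(ke); P=bydepth(w,np.c_[xs,ys]); al=(P[:,:2]-pk)@yd
for lo in np.arange(-.32,-.03,.04):
    i=(al>lo)&(al<lo+.04)
    if i.sum(): print('al %.2f z %.4f n %d'%(lo+.02,np.median(P[i,2]),i.sum()))
ys,xs=np.nonzero(k)
for v in (60,120,180,240,280):
    x=xs[ys==v]
    if len(x): q=onplane(w,[[x.min()-.5,v],[x.max()+.5,v]],.084); print(v,[((a[:2]-pk)@xd*1000).round(1) for a in q],((q[0][:2]-pk)@yd*1000).round(0))
p=cv2.boxPoints(r); q=onplane(w,p,.084); print(np.c_[(q[:,:2]-pk)@yd*1000,(q[:,:2]-pk)@xd*1000].round(1),'expect along -33 and -318')
d=w['depth']; print('deck z',np.median(bydepth(w,[[430,v] for v in range(60,280,10)])[:,2]))
```

```text
al -0.30 z 0.0842 n 195
al -0.26 z 0.0840 n 252
al -0.22 z 0.0840 n 289
al -0.18 z 0.0839 n 316
al -0.14 z 0.0838 n 368
al -0.10 z 0.0838 n 397
al -0.06 z 0.0837 n 440
al -0.02 z 0.0838 n 79
60 [np.float64(-8.0), np.float64(5.9)] -56.0
120 [np.float64(-8.4), np.float64(6.1)] -113.0
180 [np.float64(-8.5), np.float64(5.5)] -174.0
240 [np.float64(-8.2), np.float64(5.4)] -242.0
280 [np.float64(-8.2), np.float64(6.0)] -291.0
[[-311.   -20.6]
 [ -30.6  -14.9]
 [ -31.7    7.3]
 [-313.6    6.7]] expect along -33 and -318
deck z 0.039634008226622434
```

Rail top reads 84 mm along its whole length, so it lies home at both ends. Next I go above the knob and wind the wrist counter-clockwise.

Emit:
jog_arm --motion '[[[60,0.03,0.03,0,0,0,0.15],[60,0.06,0.06,0,0,0,0.3],[60,0.08,0.09,0,0,0,0.45],[60,0.1,0.12,0,0,0,0.6],[60,0.117,0.15,0,0,0,0.75],[60,0.117,0.183,0,0,0,0.9],[60,0.117,0.183,-0.03,0,0,1.05],[60,0.117,0.183,-0.06,0,0,1.2],[60,0.117,0.183,-0.09,0,0,1.35],[60,0.117,0.183,-0.125,0,0,1.5],[60,0.117,0.183,-0.125,0,0,1.65],[60,0.117,0.183,-0.125,0,0,1.8],[60,0.117,0.183,-0.125,0,0,1.95],[60,0.117,0.183,-0.125,0,0,2.1],[60,0.117,0.183,-0.125,0,0,2.25],[60,0.117,0.183,-0.125,0,0,2.4],[60,0.117,0.183,-0.125,0,0,2.55],[60,0.117,0.183,-0.125,0,0,2.7],[60,0.117,0.183,-0.125,0,0,2.85],[60,0.117,0.183,-0.125,0,0,2.95]]]'

```text
time: 13.0
tool_pos: [0.6336, 0.113, 0.1974]
tool_rot: [[-0.283, -0.959, -0.004], [-0.959, 0.283, -0.001], [0.002, 0.004, -1.0]]
force: [-0.2, -0.2, -0.0]
opening: 0.0511
```

Run:
```python
from h import *
o=ctrl.get_obs(); print(o['time'],o['tool_pos'],o['tool_rot'],o['joint_pos'],o['force'],o['torque'])
w=grab('wrist'); save('w7',w['color'])
hs=cv2.cvtColor(w['color'],cv2.COLOR_RGB2HSV); m=cv2.inRange(hs,(18,120,120),(35,255,255))
for c in cv2.findContours(m,0,2)[0]:
    if cv2.contourArea(c)>80:
        (x,y),r=cv2.minEnclosingCircle(c); M=cv2.moments(c); p=[M['m10']/M['m00'],M['m01']/M['m00']]
        print(p,r,onplane(w,[p],.111),bydepth(w,[p]))
```

```text
13.0 [0.63364599 0.11296921 0.19741131] [[-2.83420461e-01 -9.58986125e-01 -4.29591398e-03]
 [-9.58993742e-01  2.83426183e-01 -7.74931429e-04]
 [ 1.96072299e-03  3.90012320e-03 -9.99990472e-01]] [ 6.11085881e-02  1.26553704e-01  1.60498467e+00 -5.17447409e-04
  1.41438953e+00 -2.79303901e+00] [-0.18165693 -0.24098979 -0.03415538] [ 0.01346667  0.03308601 -0.06717742]
[314.87772704211056, 254.5083713850837] 13.647443771362305 [[0.63516106 0.11703892 0.111     ]] [[0.6354672  0.11601972 0.11241926]]
```

View pics/w7.png

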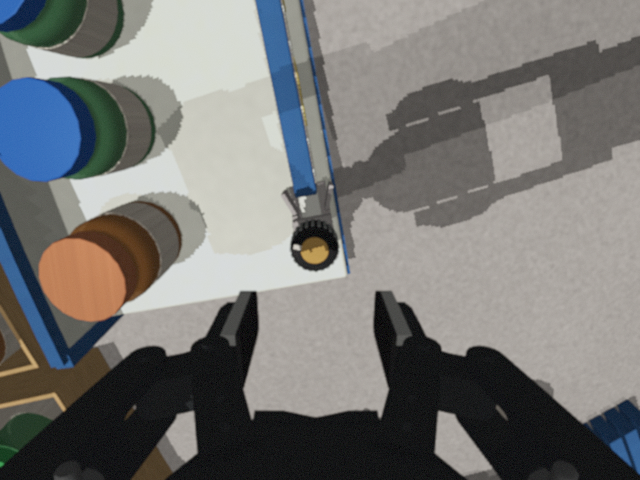

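Knob is at pixel (314,250) with its white mark on the left; averaging the two opposite hand yaws gives about (0.635,0.115). Next I go down and grip.

Emit:
jog_arm --motion '[[[60,0,0.002,-0.03,0,0,0],[60,0,0.002,-0.06,0,0,0],[60,0,0.002,-0.08,0,0,0],[60,0,0.002,-0.1,0,0,0],[60,0,0.002,-0.1,0,0,0],[45,0,0.002,-0.1,0,0,0],[30,0,0.002,-0.1,0,0,0],[20,0,0.002,-0.1,0,0,0],[20,0,0.002,-0.1,0,0,0],[20,0,0.002,-0.1,0,0,0],[20,0,0.002,-0.1,0,0,0]]]' --squeeze 40

```text
time: 14.15
tool_pos: [0.6348, 0.1149, 0.1007]
tool_rot: [[-0.288, -0.957, 0.001], [-0.957, 0.288, -0.0], [0.0, -0.001, -1.0]]
force: [1.4, 0.3, -3.0]
opening: 0.0307
```

Emit:
jog_arm --motion '[[[20,0,0,-0.0001,0,0,-0.14],[20,0,0,-0.0003,0,0,-0.28],[20,0,0,-0.0004,0,0,-0.42],[20,0,0,-0.0005,0,0,-0.56],[20,0,0,-0.0007,0,0,-0.7],[20,0,0,-0.0008,0,0,-0.84],[20,0,0,-0.0009,0,0,-0.98],[20,0,0,-0.0011,0,0,-1.12],[20,0,0,-0.0012,0,0,-1.26],[20,0,0,-0.0013,0,0,-1.4],[20,0,0,-0.0015,0,0,-1.54],[20,0,0,-0.0016,0,0,-1.68],[20,0,0,-0.0017,0,0,-1.82],[20,0,0,-0.0019,0,0,-1.96],[20,0,0,-0.002,0,0,-2.1],[20,0,0,-0.0021,0,0,-2.24],[20,0,0,-0.0023,0,0,-2.38],[20,0,0,-0.0024,0,0,-2.52],[20,0,0,-0.0025,0,0,-2.66],[20,0,0,-0.0027,0,0,-2.8]]]'

```text
time: 16.15
tool_pos: [0.6347, 0.1136, 0.098]
tool_rot: [[-0.043, 0.999, 0.0], [0.999, 0.043, -0.002], [-0.002, -0.0, -1.0]]
force: [-0.7, -4.8, 0.3]
opening: 0.0303
```

Run:
```python
from h import *
o=ctrl.get_obs(); print(o['time'],o['joint_pos'][[0,5]],o['force'],o['torque'],o['tool_pos'])
```

```text
16.15 [0.06256445 0.01989949] [-0.66454298 -4.77871114  0.27377076] [-0.58145075  0.13917274  0.07424735] [0.63471024 0.11357177 0.09801961]
```

Emit:
jog_arm --motion '[[[20,0,0,-0.0001,0,0,-0.14],[20,0,0,-0.0003,0,0,-0.28],[20,0,0,-0.0004,0,0,-0.42],[20,0,0,-0.0005,0,0,-0.56],[20,0,0,-0.0007,0,0,-0.7],[20,0,0,-0.0008,0,0,-0.84],[20,0,0,-0.0009,0,0,-0.98],[20,0,0,-0.0011,0,0,-1.12],[20,0,0,-0.0012,0,0,-1.26],[20,0,0,-0.0013,0,0,-1.4],[20,0,0,-0.0015,0,0,-1.54],[20,0,0,-0.0016,0,0,-1.68],[20,0,0,-0.0017,0,0,-1.82],[20,0,0,-0.0019,0,0,-1.96],[20,0,0,-0.002,0,0,-2.1],[20,0,0,-0.0021,0,0,-2.24],[20,0,0,-0.0023,0,0,-2.38],[20,0,0,-0.0024,0,0,-2.52],[20,0,0,-0.0025,0,0,-2.66],[20,0,0,-0.0027,0,0,-2.8]]]'

```text
time: 18.15
tool_pos: [0.6344, 0.1149, 0.0953]
tool_rot: [[0.376, -0.927, -0.0], [-0.927, -0.376, -0.0], [0.0, 0.0, -1.0]]
force: [-0.6, 1.1, 0.6]
opening: 0.0303
```

Run:
```python
from h import *
o=ctrl.get_obs(); print(o['time'],o['joint_pos'][[0,5]],o['force'],o['torque'],o['tool_pos'])
```

```text
18.15 [0.0639716 2.8206152] [-0.62008619  1.08826371  0.57181853] [0.04826911 0.26807479 0.01842674] [0.63439792 0.1148726  0.09534383]
```

Emit:
jog_arm --motion '[[[40,0,0,0,0,0,0],[60,0,0,0,0,0,0],[60,0,0,0,0,0,0],[60,0,0,0,0,0,0],[60,0,0,0.03,0,0,0.14],[60,0,0,0.03,0,0,0.28],[60,0,0,0.03,0,0,0.42],[60,0,0,0.03,0,0,0.56],[60,0,0,0.03,0,0,0.7],[60,0,0,0.03,0,0,0.84],[60,0,0,0.03,0,0,0.98],[60,0,0,0.03,0,0,1.12],[60,0,0,0.03,0,0,1.26],[60,0,0,0.03,0,0,1.4],[60,0,0,0.03,0,0,1.54],[60,0,0,0.03,0,0,1.68],[60,0,0,0.03,0,0,1.82],[60,0,0,0.03,0,0,1.96],[60,0,0,0.03,0,0,2.1],[60,0,0,0.03,0,0,2.24]]]'

```text
time: 20.15
tool_pos: [0.6347, 0.1148, 0.125]
tool_rot: [[0.483, 0.875, 0.0], [0.875, -0.483, 0.0], [0.001, 0.0, -1.0]]
force: [0.5, 0.0, -0.2]
opening: 0.0512
```

Emit:
jog_arm --motion '[[[60,0,0,0,0,0,0.14],[60,0,0,0,0,0,0.28],[60,0,0,0,0,0,0.42],[60,0,0,0,0,0,0.56],[60,0,0,0,0,0,0.7],[60,0,0,0,0,0,0.84],[60,0,0,0,0,0,0.98],[60,0,0,0,0,0,1.12],[60,0,0,0,0,0,1.26],[60,0,0,0,0,0,1.4],[60,0,0,0,0,0,1.54],[60,0,0,0,0,0,1.68],[60,0,0,0,0,0,1.82],[60,0,0,0,0,0,1.96]]]'

```text
time: 21.55
tool_pos: [0.6347, 0.1148, 0.1249]
tool_rot: [[-0.993, 0.115, -0.0], [0.115, 0.993, -0.0], [0.0, -0.0, -1.0]]
force: [-0.1, -0.3, -0.1]
opening: 0.0514
```

Run:
```python
from h import *
o=ctrl.get_obs(); print(o['time'],o['joint_pos'][[0,5]],o['force'],o['torque'],o['tool_pos'])
w=grab('wrist'); hs=cv2.cvtColor(w['color'],cv2.COLOR_RGB2HSV); m=cv2.inRange(hs,(18,120,120),(35,255,255))
for c in cv2.findContours(m,0,2)[0]:
    if cv2.contourArea(c)>200: M=cv2.moments(c); p=[M['m10']/M['m00'],M['m01']/M['m00']]; print(p,onplane(w,[p],.105),bydepth(w,[p]))
save('w8',w['color'])
```

```text
21.55 [ 0.06362454 -1.39205385] [-0.05340566 -0.26824462 -0.1309738 ] [-0.01664683  0.0064531   0.01904559] [0.63465011 0.11478389 0.12494766]
[315.5449295449295, 298.7731577731577] [[0.63765419 0.11377723 0.105     ]] [[0.6360162  0.11370824 0.10729359]]
```

View pics/w8.png

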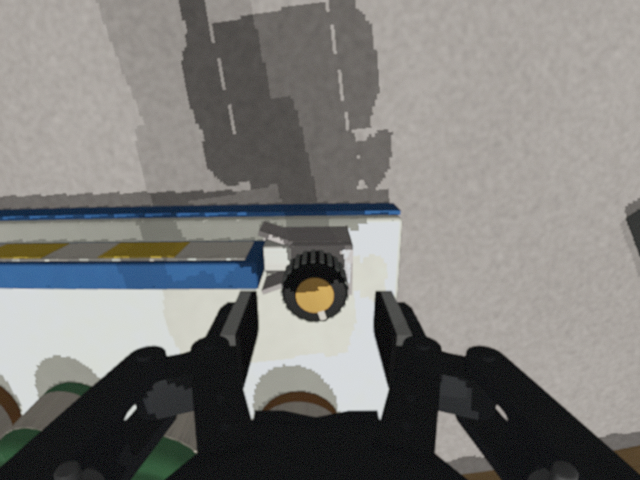

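Knob top has sunk to 107 mm, 5.1 mm lower as expected, and stays centred at (315,292). Regripping.

Emit:
jog_arm --motion '[[[60,0,0,-0.015,0,0,0],[60,0,0,-0.029,0,0,0],[60,0,0,-0.029,0,0,0],[40,0,0,-0.029,0,0,0],[20,0,0,-0.029,0,0,0],[20,0,0,-0.029,0,0,0],[20,0,0,-0.029,0,0,0],[20,0,0,-0.029,0,0,0],[20,0,0,-0.0291,0,0,-0.14],[20,0,0,-0.0293,0,0,-0.28],[20,0,0,-0.0294,0,0,-0.42],[20,0,0,-0.0295,0,0,-0.56],[20,0,0,-0.0297,0,0,-0.7],[20,0,0,-0.0297,0,0,-0.7]]]' --squeeze 60

```text
time: 23.0
tool_pos: [0.6343, 0.1147, 0.0948]
tool_rot: [[-0.681, 0.732, -0.001], [0.732, 0.681, 0.0], [0.001, -0.001, -1.0]]
force: [-0.9, -3.4, -3.7]
opening: 0.0299
```

```bash
cat > st.py <<'E'
from h import *
o=ctrl.get_obs(); print(o['time'],'q6',o['joint_pos'][5].round(3),o['force'].round(2),o['torque'].round(3),o['tool_pos'].round(4),o['opening'],'e6',o['effort'][5])
E
python3 st.py
```

```text
23.0 q6 -0.686 [-0.86 -3.36 -3.66] [-0.361  0.214 -0.071] [0.6343 0.1147 0.0948] 0.029920902219909305 e6 0.5532128177583218
```

Emit:
jog_arm --motion '[[[20,0,0,-0.0001,0,0,-0.13],[20,0,0,-0.0002,0,0,-0.26],[20,0,0,-0.0004,0,0,-0.4]]]'

```text
time: 23.3
tool_pos: [0.6345, 0.1148, 0.0944]
tool_rot: [[-0.34, 0.94, -0.0], [0.94, 0.34, 0.0], [0.0, -0.0, -1.0]]
force: [-0.3, -2.2, -4.7]
opening: 0.03
```

```bash
python3 st.py
```

```text
23.3 q6 -0.284 [-0.29 -2.19 -4.67] [-0.261  0.094  0.073] [0.6345 0.1148 0.0944] 0.029980183257774275 e6 -1.1219146102666855
```

Emit:
jog_arm --motion '[[[20,0,0,-0.0001,0,0,-0.13],[20,0,0,-0.0002,0,0,-0.26],[20,0,0,-0.0004,0,0,-0.4]]]'

```text
time: 23.6
tool_pos: [0.6347, 0.1149, 0.094]
tool_rot: [[0.053, 0.999, 0.001], [0.999, -0.053, 0.001], [0.001, 0.0, -1.0]]
force: [-0.2, -1.2, -4.4]
opening: 0.0298
```

```bash
python3 st.py
```

```text
23.6 q6 0.116 [-0.25 -1.17 -4.4 ] [-0.254 -0.007  0.057] [0.6347 0.1149 0.094 ] 0.029816857922516274 e6 -1.1203798279166222
```

Emit:
jog_arm --motion '[[[20,0,0,-0.0001,0,0,-0.13],[20,0,0,-0.0003,0,0,-0.27],[20,0,0,-0.0004,0,0,-0.4]]]'

```text
time: 23.9
tool_pos: [0.6349, 0.1148, 0.0937]
tool_rot: [[0.438, 0.899, 0.001], [0.899, -0.438, 0.0], [0.001, 0.001, -1.0]]
force: [1.1, -2.2, -5.3]
opening: 0.0302
```

```bash
python3 st.py
```

```text
23.9 q6 0.516 [ 1.1  -2.19 -5.3 ] [-0.34  -0.179  0.012] [0.6349 0.1148 0.0937] 0.030245157528776538 e6 -0.9649459272623062
```

Emit:
jog_arm --motion '[[[20,0,0,-0.0001,0,0,-0.13],[20,0,0,-0.0003,0,0,-0.27],[20,0,0,-0.0004,0,0,-0.4]]]'

```text
time: 24.2
tool_pos: [0.6351, 0.1146, 0.0933]
tool_rot: [[0.753, 0.658, 0.002], [0.658, -0.753, 0.0], [0.002, 0.001, -1.0]]
force: [1.8, -3.3, -4.5]
opening: 0.0298
```

```bash
python3 st.py
```

```text
24.2 q6 0.916 [ 1.76 -3.33 -4.51] [-0.374 -0.281  0.05 ] [0.6351 0.1146 0.0933] 0.029825919134920595 e6 -0.9643561765551567
```

Emit:
jog_arm --motion '[[[20,0,0,-0.0001,0,0,-0.1],[20,0,0,-0.0002,0,0,-0.2],[20,0,0,-0.0003,0,0,-0.3]]]'

```text
time: 24.5
tool_pos: [0.6352, 0.1145, 0.0931]
tool_rot: [[0.913, 0.407, 0.002], [0.407, -0.913, -0.0], [0.002, 0.001, -1.0]]
force: [-0.2, -3.2, -4.9]
opening: 0.0298
```

```bash
python3 st.py
```

```text
24.5 q6 1.215 [-0.21 -3.2  -4.91] [-0.456 -0.19   0.123] [0.6352 0.1145 0.0931] 0.029844881322584105 e6 -0.7297747023403645
```

Emit:
jog_arm --motion '[[[20,0,0,-0.0001,0,0,-0.1],[20,0,0,-0.0002,0,0,-0.2],[20,0,0,-0.0003,0,0,-0.3]]]'

```text
time: 24.8
tool_pos: [0.6352, 0.1143, 0.093]
tool_rot: [[0.993, 0.119, 0.002], [0.119, -0.993, -0.001], [0.002, 0.001, -1.0]]
force: [0.9, -3.5, -3.6]
opening: 0.0298
```

```bash
python3 st.py
```

```text
24.8 q6 1.515 [ 0.94 -3.52 -3.61] [-0.562 -0.155  0.109] [0.6352 0.1143 0.093 ] 0.029776238211427046 e6 -0.679696798324585
```

Emit:
jog_arm --motion '[[[20,0,0,-0.0001,0,0,-0.1],[20,0,0,-0.0002,0,0,-0.2],[20,0,0,-0.0002,0,0,-0.2]]]'

```text
time: 25.1
tool_pos: [0.6352, 0.1142, 0.0929]
tool_rot: [[0.997, -0.077, 0.002], [-0.077, -0.997, -0.001], [0.002, 0.001, -1.0]]
force: [1.3, -5.1, -3.3]
opening: 0.0298
```

```bash
python3 st.py
```

```text
25.1 q6 1.712 [ 1.27 -5.06 -3.3 ] [-0.753 -0.22   0.023] [0.6352 0.1142 0.0929] 0.02977966902280154 e6 0.41887398809194565
```

Emit:
jog_arm --motion '[[[20,0,0,-0.0001,0,0,-0.1],[20,0,0,-0.0002,0,0,-0.2],[20,0,0,-0.0002,0,0,-0.2]]]'

```text
time: 25.4
tool_pos: [0.6352, 0.1142, 0.0928]
tool_rot: [[0.962, -0.273, 0.002], [-0.273, -0.962, -0.001], [0.002, 0.001, -1.0]]
force: [1.3, -4.4, -3.2]
opening: 0.0295
```

```bash
python3 st.py
```

```text
25.4 q6 1.911 [ 1.32 -4.4  -3.22] [-0.926 -0.242  0.008] [0.6352 0.1142 0.0928] 0.029511077975201267 e6 0.40230413898825645
```

Emit:
jog_arm --motion '[[[20,0,0,-0.0001,0,0,-0.1],[20,0,0,-0.0002,0,0,-0.2]]]'

```text
time: 25.6
tool_pos: [0.6352, 0.114, 0.0928]
tool_rot: [[0.888, -0.459, 0.002], [-0.459, -0.888, -0.002], [0.003, 0.001, -1.0]]
force: [1.6, -6.0, -2.3]
opening: 0.0301
```

```bash
python3 st.py
```

```text
25.6 q6 2.112 [ 1.61 -5.98 -2.28] [-0.91  -0.165  1.246] [0.6352 0.114  0.0928] 0.030060301782739305 e6 0.2940188627690077
```

Emit:
jog_arm --motion '[[[20,0,0,-0.0001,0,0,-0.1],[20,0,0,-0.0002,0,0,-0.2]]]'

```text
time: 25.8
tool_pos: [0.635, 0.1141, 0.0928]
tool_rot: [[0.779, -0.627, 0.001], [-0.627, -0.779, -0.002], [0.002, 0.001, -1.0]]
force: [-1.0, -5.5, -1.5]
opening: 0.0298
```

```bash
python3 st.py
```

```text
25.8 q6 2.313 [-0.97 -5.52 -1.53] [-0.927  0.12   0.269] [0.635  0.1141 0.0928] 0.029849156460376877 e6 -0.6742608547210693
```

Emit:
jog_arm --motion '[[[20,0,0,0,0,0,0],[20,0,0,0,0,0,-0.07],[20,0,0,0,0,0,-0.14]]]' --squeeze 80

```text
time: 26.1
tool_pos: [0.6335, 0.1155, 0.0929]
tool_rot: [[0.684, -0.729, -0.003], [-0.729, -0.684, 0.001], [-0.003, 0.001, -1.0]]
force: [-5.5, -1.4, 2.2]
opening: 0.0292
```

```bash
python3 st.py
```

```text
26.1 q6 2.452 [-5.49 -1.42  2.17] [-0.248  0.979  0.236] [0.6335 0.1155 0.0929] 0.0291612337479129 e6 -0.40555626153945923
```

Torque rose from about 0.06 to between 0.25 and 1.2 N m, so the screw seems to have tightened. I release, lift and check.

Emit:
jog_arm --motion '[[[40,0,0,0,0,0,0],[60,0,0,0,0,0,0],[60,0,0,0,0,0,0],[60,0,0,0,0,0,0],[60,0,0,0.03,0,0,0]]]'

```text
time: 26.6
tool_pos: [0.6313, 0.1147, 0.1173]
tool_rot: [[0.683, -0.731, -0.009], [-0.731, -0.683, -0.001], [-0.006, 0.007, -1.0]]
force: [0.1, -0.4, -0.2]
opening: 0.0511
```

```bash
python3 st.py
python3 - <<'E'
from h import *
def mk(w,z):
    hs=cv2.cvtColor(w['color'],cv2.COLOR_RGB2HSV); m=cv2.inRange(hs,(18,120,120),(35,255,255)); m[330:]=0
    c=max(cv2.findContours(m,0,2)[0],key=cv2.contourArea); M=cv2.moments(c); p=np.array([M['m10']/M['m00'],M['m01']/M['m00']])
    k=np.zeros_like(m); cv2.circle(k,tuple(int(v) for v in p),20,255,-1); k&=~cv2.dilate(cv2.inRange(hs,(18,90,90),(35,255,255)),np.ones((3,3)))
    wh=cv2.inRange(hs,(0,0,150),(179,70,255))&k; n,l,s,ce=cv2.connectedComponentsWithStats(wh)
    P=onplane(w,[p],z)[0]; print('cap',p,P,'z by depth',bydepth(w,[p])[0])
    for i in range(1,n):
        if s[i,4]>6: q=onplane(w,[ce[i]],z)[0]-P; print('  mark',s[i,4],ce[i],'r',np.hypot(*q[:2]),'ang',np.arctan2(q[1],q[0]))
    print('w-top depth med', np.median(bydepth(w,np.argwhere(cv2.erode(m,np.ones((5,5)))>0)[:,::-1])[:,2]))
mk(load('wrist'),.107)
w=grab('wrist'); save('w9',w['color']); mk(w,.104)
E
```

```text
26.6 q6 2.454 [ 0.1  -0.44 -0.23] [ 0.032 -0.017  0.008] [0.6313 0.1147 0.1173] 0.05105224038359657 e6 -0.0032184779411181808
cap [315.54492954 298.77315777] [0.63661001 0.11390133 0.107     ] z by depth [0.6360162  0.11370824 0.10729359]
  mark 34 [321.26470588 314.26470588] r 0.008894019189994402 ang 0.20332765927388927
w-top depth med 0.10738038126337611
cap [310.91083333 285.1925    ] [0.63780302 0.11016285 0.104     ] z by depth [0.63800373 0.11056611 0.10347127]
w-top depth med 0.10446628468288696
```

Run:
```python
from h import *
w=load('wrist'); 
v,u=np.mgrid[225:345,250:380]; uv=np.c_[u.ravel(),v.ravel()]; P=onplane(w,uv,.1045)[:,:2]; c=onplane(w,[[310.9,285.2]],.1045)[0,:2]; q=P-c; r=np.hypot(*q.T); a=np.arctan2(q[:,1],q[:,0])
hs=cv2.cvtColor(w['color'],cv2.COLOR_RGB2HSV)[uv[:,1],uv[:,0]]
for lo,hi in ((.0095,.0115),(.0115,.0135),(.0135,.0155)):
    print(lo,[(round(b,1),int(np.percentile(hs[i,2],90)),int(np.median(hs[i,1]))) for b in np.arange(-3.1,3.1,.3) for i in [(r>lo)&(r<hi)&(a>=b)&(a<b+.3)] if i.sum()])
```

```text
0.0095 [(np.float64(-3.1), 106, 147), (np.float64(-2.8), 29, 67), (np.float64(-2.5), 34, 29), (np.float64(-2.2), 32, 24), (np.float64(-1.9), 36, 15), (np.float64(-1.6), 38, 17), (np.float64(-1.3), 42, 14), (np.float64(-1.0), 46, 12), (np.float64(-0.7), 49, 12), (np.float64(-0.4), 50, 10), (np.float64(-0.1), 45, 15), (np.float64(0.2), 38, 14), (np.float64(0.5), 36, 16), (np.float64(0.8), 39, 29), (np.float64(1.1), 101, 141), (np.float64(1.4), 105, 146), (np.float64(1.7), 104, 149), (np.float64(2.0), 104, 148), (np.float64(2.3), 103, 150), (np.float64(2.6), 105, 150), (np.float64(2.9), 107, 151)]
0.0115 [(np.float64(-3.1), 22, 64), (np.float64(-2.8), 20, 60), (np.float64(-2.5), 31, 38), (np.float64(-2.2), 36, 18), (np.float64(-1.9), 69, 15), (np.float64(-1.6), 92, 21), (np.float64(-1.3), 112, 10), (np.float64(-1.0), 116, 10), (np.float64(-0.7), 104, 12), (np.float64(-0.4), 116, 10), (np.float64(-0.1), 67, 12), (np.float64(0.2), 43, 14), (np.float64(0.5), 37, 16), (np.float64(0.8), 35, 20), (np.float64(1.1), 21, 61), (np.float64(1.4), 88, 123), (np.float64(1.7), 104, 149), (np.float64(2.0), 104, 150), (np.float64(2.3), 104, 150), (np.float64(2.6), 111, 139), (np.float64(2.9), 100, 120)]
0.0135 [(np.float64(-3.1), 22, 73), (np.float64(-2.8), 22, 60), (np.float64(-2.5), 59, 22), (np.float64(-2.2), 78, 11), (np.float64(-1.9), 107, 9), (np.float64(-1.6), 79, 12), (np.float64(-1.3), 64, 16), (np.float64(-1.0), 66, 14), (np.float64(-0.7), 70, 11), (np.float64(-0.4), 80, 11), (np.float64(-0.1), 103, 8), (np.float64(0.2), 108, 11), (np.float64(0.5), 94, 12), (np.float64(0.8), 41, 32), (np.float64(1.1), 21, 64), (np.float64(1.4), 21, 55), (np.float64(1.7), 36, 85), (np.float64(2.0), 73, 125), (np.float64(2.3), 66, 114), (np.float64(2.6), 119, 21), (np.float64(2.9), 113, 23)]
```

```bash
cat > mk.py <<'E'
from h import *
def mk(w,z):
    hs=cv2.cvtColor(w['color'],cv2.COLOR_RGB2HSV); m=cv2.inRange(hs,(15,100,75),(38,255,255)); m[330:]=0; m[:,:250]=0; m[:,390:]=0
    c=max(cv2.findContours(m,0,2)[0],key=cv2.contourArea); k=np.zeros_like(m); cv2.drawContours(k,[cv2.convexHull(c)],-1,255,-1); (x,y),R=cv2.minEnclosingCircle(c)
    d=bydepth(w,np.argwhere(cv2.erode(k,np.ones((7,7)))>0)[:,::-1]); P=onplane(w,[[x,y]],z)[0]
    print('cap',x,y,R,P,'z',np.median(d[:,2]),len(d))
    v,u=np.mgrid[220:350,240:400]; uv=np.c_[u.ravel(),v.ravel()]; q=onplane(w,uv,z)[:,:2]-P[:2]; r=np.hypot(*q.T); h=hs[uv[:,1],uv[:,0]]
    i=(r<.0145)&(r>.008)&(h[:,1]<60)&(h[:,2]>85); a=np.arctan2(q[:,1],q[:,0])[i]
    print('mark angles hist',np.histogram(a,bins=16,range=(-np.pi,np.pi))[0],'circ mean',np.arctan2(np.sin(a).mean(),np.cos(a).mean()),i.sum())
if __name__=='__main__':
    import sys
    w=grab('wrist') if len(sys.argv)>1 else load('wrist'); mk(w,.1045)
E
python3 mk.py
python3 - <<'E'
from mk import *
import cv2
w=load('wrist')
# colour of w8/w9 pics reused with w8 pose unavailable -> only pixel angle
for n in ('w7','w8','w9'):
    im=cv2.imread('pics/%s.png'%n)[...,::-1]; hs=cv2.cvtColor(im,cv2.COLOR_RGB2HSV)
    m=cv2.inRange(hs,(15,100,75),(38,255,255)); m[330:]=0; m[:,:250]=0; m[:,390:]=0
    c=max(cv2.findContours(m,0,2)[0],key=cv2.contourArea); (x,y),R=cv2.minEnclosingCircle(c)
    v,u=np.mgrid[0:480,0:640]; dx,dy=u-x,v-y; r=np.hypot(dx,dy); i=(r>R*.8)&(r<R*1.35)&(hs[...,1]<60)&(hs[...,2]>85); a=np.arctan2(-dy,dx)[i]
    print(n,x,y,R,np.histogram(a,bins=16,range=(-np.pi,np.pi))[0])
E
```

```text
cap 310.5497741699219 293.2227478027344 19.813703536987305 [0.63531134 0.11309623 0.1045    ] z 0.10447150887309772 730
mark angles hist [ 7  0  0  0  0  0  0  0  0  0  0  0  0  0  0 51] circ mean 3.039503954806562 58
w7 314.1158447265625 251.256103515625 14.38017463684082 [ 0  0  0  7  5  0  0  0  0  0  0  0  0  0  2 32]
w8 314.5 295.5 19.81171226501465 [ 0  0  5 16 60 37  0  0  0  0  0  0  0  0  0  0]
w9 310.5497741699219 293.2227478027344 19.813703536987305 [ 0  0  0  0  0 25 20  0  0  0  0  0  0  0  0  0]
```

Mark and height show 1.44 turns in total, with about 0.4 rad of slip at the end. I'll do one confirming twist with a firmer grip.

Emit:
jog_arm --motion '[[[60,0,0,-0.015,0,0,0],[60,0,0,-0.029,0,0,0],[60,0,0,-0.029,0,0,0],[40,0,0,-0.029,0,0,0],[20,0,0,-0.029,0,0,0],[20,0,0,-0.029,0,0,0],[20,0,0,-0.029,0,0,0],[20,0,0,-0.029,0,0,0],[20,0,0,-0.029,0,0,-0.05],[20,0,0,-0.029,0,0,-0.1]]]' --squeeze 100

```text
time: 27.65
tool_pos: [0.634, 0.1149, 0.0924]
tool_rot: [[0.608, -0.794, -0.001], [-0.794, -0.608, -0.001], [0.001, 0.001, -1.0]]
force: [-0.6, 0.9, -4.5]
opening: 0.0288
```

```bash
python3 st.py
```

```text
27.65 q6 2.553 [-0.62  0.89 -4.55] [0.22  0.04  2.114] [0.634  0.1149 0.0924] 0.028814782356101926 e6 1.6998247057199478
```

Emit:
jog_arm --motion '[[[20,0,0,0,0,0,-0.05],[20,0,0,0,0,0,-0.1]]]'

```text
time: 27.85
tool_pos: [0.6338, 0.1156, 0.0926]
tool_rot: [[0.522, -0.853, -0.001], [-0.853, -0.522, 0.001], [-0.002, 0.001, -1.0]]
force: [-1.4, 2.4, -4.8]
opening: 0.0289
```

```bash
python3 st.py
```

```text
27.85 q6 2.656 [-1.45  2.38 -4.75] [0.626 0.236 0.256] [0.6338 0.1156 0.0926] 0.02893249012288186 e6 -0.20159814041107893
```

2.1 N m and then slip: it is on the solid stop. I let go and retreat, then make the final checks.

Emit:
jog_arm --motion '[[[40,0,0,0,0,0,0],[60,0,0,0,0,0,0],[60,0,0,0,0,0,0],[60,0,0,0,0,0,0],[60,0,0,0.03,0,0,0],[60,0,0,0.03,0,0,0]]]'

```text
time: 28.45
tool_pos: [0.6375, 0.1149, 0.1279]
tool_rot: [[0.523, -0.852, 0.008], [-0.852, -0.523, -0.0], [0.004, -0.007, -1.0]]
force: [0.2, 0.0, 0.6]
opening: 0.051
```

```bash
python3 mk.py x
```

```text
cap 321.5 290.875 17.97968864440918 [0.63494009 0.11317723 0.1045    ] z 0.1044669763595626 614
mark angles hist [21  0  0  0  0  0  0  0  0  0  0  1  1  0  0 32] circ mean 3.076260382566412 55
```

Emit:
jog_arm --motion '[[[60,0,0,0.05,0,0,0.1],[60,0,0,0.1,0,0,0.2],[60,-0.03,-0.03,0.15,0,0,0.3],[60,-0.07,-0.05,0.2,0,0,0.3],[60,-0.12,-0.05,0.22,0,0,0.3],[60,-0.17,-0.05,0.22,0,0,0.3],[60,-0.22,-0.05,0.22,0,0,0.3],[60,-0.22,-0.05,0.22,0,0,0.3],[60,-0.22,-0.05,0.22,0,0,0.3],[60,-0.22,-0.05,0.22,0,0,0.3]]]'

```text
time: 29.5
tool_pos: [0.4145, 0.0648, 0.3429]
tool_rot: [[0.752, -0.66, 0.002], [-0.66, -0.752, -0.0], [0.001, -0.001, -1.0]]
force: [0.4, 0.7, 0.1]
opening: 0.0512
```

```bash
python3 st.py
python3 - <<'E'
from h import *
t=grab('top'); hs=cv2.cvtColor(t['color'],cv2.COLOR_RGB2HSV); m=cv2.inRange(hs,(95,110,50),(125,255,255)); m[:215]=0; m[258:]=0; m[:,:255]=0; m[:,410:]=0
k=onplane(t,[[265.4,225.8]],.111)[0,:2]; yd=np.array([.1032,.9947]); xd=np.array([.9947,-.1032])
for c in cv2.findContours(m,0,2)[0]:
    if cv2.contourArea(c)<60: continue
    r=cv2.minAreaRect(c); q=onplane(t,cv2.boxPoints(r),.084)[:,:2]-k; print(r,'along',(q@yd*1000).round(1),'lat',(q@xd*1000).round(1))
ys,xs=np.nonzero(m); P=bydepth(t,np.c_[xs,ys]); al=(P[:,:2]-k)@yd
for lo in np.arange(-.32,-.03,.07):
    i=(al>lo)&(al<lo+.07)&(P[:,2]>.07)
    if i.any(): print('z',round(lo,2),np.median(P[i,2]),i.sum())
print('jars',bydepth(t,[[277,173],[311,180],[343,182],[375,186],[155,281],[454,303],[463,225],[163,214]]).round(3).tolist())
E
```

```text
29.5 q6 2.268 [0.39 0.71 0.11] [-0.005 -0.002  0.049] [0.4145 0.0648 0.3429] 0.05122486522381356 e6 -0.001440177184122149
((329.1219482421875, 233.90243530273438), (102.70133209228516, 5.742440223693848), 6.34019136428833) along [ -32.8  -32.7 -315.4 -315.3] lat [-8.1  7.8  7.9 -8. ]
z -0.32 0.08459092025700299 126
z -0.25 0.0845012230346393 133
z -0.18 0.08435409178795907 137
z -0.11 0.08423245748066202 131
z -0.04 0.08447249916832959 14
jars [[0.774, 0.081, 0.132], [0.755, -0.011, 0.134], [0.749, -0.096, 0.143], [0.74, -0.182, 0.135], [0.483, 0.401, 0.121], [0.43, -0.393, 0.123], [0.646, -0.439, 0.059], [0.671, 0.405, 0.053]]
```

The mark did not move (3.04 → 3.08 rad), so the screw is on its stop. The rail lies centred and level, and the bystanders are unmoved. I hand it in.

```bash
python3 -c "
from workcell import ctrl
print(ctrl.sign_off())"
```

```text
the job is handed in; nothing more can be done
None
```

The rail is back on the display, clamped, and the job is handed in at about 29.5 s. The sign-off gives no verdict, so the results below rest on my own measurements.

**What I did:** I gripped the rail at its centre of mass and hooked the tongue under the lip with the plain end raised by about 0.09 rad. I then swung the plain end down into the U seat, let go, and screwed the knob down about 1.44 turns clockwise in two strokes. A confirming twist followed before I retreated.

**Last checks:**
- **Rail:** its top is at 84–84.6 mm along the whole length. The shoulder is 33 mm from the screw axis, the plain end is at −315 mm against −318 mm nominal, and it is laterally centred within 1 mm.
- **Screw:** on the confirming twist the torque reached 2.1 N m and then the grip slipped. The knob's mark and height did not change, so it is on its stop. I could not measure the foot force itself.
- **Bystanders:** the reading points on the jars, label gun and ticket box came out within 2 mm of the start in plan. Their depth heights scatter by up to 9 mm, which I took as noise.
- **Arm:** it stands clear, with the force reading under 1 N.

**What disagreed:**
- The cameras differed by 2–4 mm on the knob's y position, so I averaged them.
- The fingers slipped about 0.4 rad on the knob at the end of the second stroke. The turn worked out from its height (1.38 turns) and from its mark (1.44 turns) therefore differ slightly.

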